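# Fetch the long connecting rod from the tilted crate to the surface plate

### The arm

A 6-joint arm with a two-finger parallel gripper is mounted at the origin on the work surface. World frame = base frame: x ahead of the robot, y to its left, z up, the work surface at z = 0. Lengths are in m, angles in rad, forces in N, time in s.
With the tool pointing down it reaches from about 0.35 to 0.925 m from the base axis. Payload 6.4 kg.
Tool frame: the origin (TCP) lies on the centre line of the jaws, within the pads' length; the fingertips stand 19 mm ahead of it and the grasp point (between the pads) is the TCP; z points along the fingers, y is the line along which they close (so a half turn about z gives the same grasp; the last joint's range is limited). The gripper opens to 85 mm and grips with 20 to 120 N. Pads are 22 mm wide; open, the fingers measure 114 mm over their backs; the gripper's body (76 mm by 85 mm) begins 54 mm behind the grasp point. The pads swing forward as they close: fully open they stand 13 mm farther back than shut.
Start: joints at [-1.307, 0.245, 1.558, -0, 1.339, -0.174], TCP at [0.276, -0.589, 0.25] pointing down, gripper open.
Joint ranges: [-3.13, 3.13], [-1.02, 2.26], [0.13, 2.54], [-0.95, 4.09], [0.21, 2.88], [-2.74, 2.74]. Speed limits (rad/s): [2.57, 2.57, 3.14, 3.14, 3.14, 3.14].

### API

Orientations are given as a unit quaternion [w, x, y, z].
In Python, from rig import arm gives the robot as it stands.
- The arm moves only by the shell command python3 -m handwheel 'ROWS' [OPENING]. ROWS is JSON, a list of rows, each a list of 2 entries, a list of its own where there are three numbers: the shift along the world's x, y, z normalised to -1 to 1, where 1 is 0.2 m, then the turn about the world's z normalised to -1 to 1, where 1 is 45 degrees. A call has 1 to 8 rows; each row is the pose to reach, as a shift and turn from the pose commanded when the call began; what a row does not reach only later rows make up. A row lasts 1/8 s, in which the tool goes at most 62.5 mm and 10.7 degrees, less where a joint would pass 70% of its speed; a pose out of reach is approached as far as the arm can. A call with a number of a shift or a turn outside -1 to 1 is refused whole. A call with a gripper value outside its range is refused whole. OPENING is the opening, from -1 (shut) to 1 (fully open), set as the call begins (- or left out, the last holds). The fingers move at their own pace and stop on an object; the grip force is fixed at half the most. Time passes only in rows, so rows that repeat a pose let the fingers close. It gives the time, the measured TCP pose, the force, the opening and the grip force at its end, in the units of the state.
- arm.state(): the state, without advancing time (a new reading comes with each control period).
- arm.camera(name): name is "scene" or "top" or "wrist"; returns a dict with "pixels" (384x512x3 uint8, red, green, blue), "range_z" (384x512 float32, m along the optical axis (not along the pixel's ray), 0 where there is no reading), "fx", "fy", "cx", "cy" (pixels), "T" (4x4, takes a point from camera to world coordinates); the wrist camera has in their place "mount" (4x4, takes a point from camera to tool coordinates, whose origin is the TCP and whose axes are the flange's). Camera axes: x right, y up, looking along -z (the intrinsics and any distortion apply to the point x, -y, -z); pixel columns grow to the right and rows downward; lengths in m; the calibration is good to about 2 mm. The wrist camera is an equidistant fisheye: a pixel r from the principal point sees the ray r / f radians off the axis. A picture is of the moment at which its call begins: read the wrist's pose just before it.
- arm.hand_in(): hands the job in; it is judged then, once.
The state is a dict: "clock": time; "joint_pos": joint angles; "qd": joint speeds; "tau": joint torques, N m; "ee_pos": TCP position; "tool_rot": TCP orientation; "ft_force": force on the tool from outside, world axes, zero at the start; "moment": the same for the moment, N m; "opening": opening from 0.0 (shut) to 1.0 (fully open); "gripper_force": force on a finger pad.
Only numpy, scipy, OpenCV 4.12 (cv2) and the standard library are available. Lean on these libraries where they do the work, as an engineer would, in place of code of your own. Each camera call takes 0.05 s, during which the arm holds its last target. There are 200 camera calls.

### The job

First clear the wooden packing block off the surface plate into the open cardboard carton. Then pick the longer of the two connecting rods out of the tilted crate, leaving the other parts in the crate, and set it down gently flat on the surface plate with its length square to the stop bar (either end towards the bar). Slide it up to the bar, press that end against the bar for a moment, firmly but without ramming, so that no gap is left, then let go of it there.

Things in the scene. Friction and masses are not known exactly. Their poses are not given: they have to be found in the camera images.
- rod: target: longer con-rod, bare steel, 172 long, 0.6 kg. Big ring (64 outer, 44 bore, 72 wide over bolt bosses) at its -x end, small ring (40 outer) at +x, both 24 thick; beam between them 20 wide (y), from x = -19 to +43, 4 to 20 above the underside. Origin: centre of underside, midway along the length (ends at x = -86, +86), about at the centre of mass; x lengthwise, z up from its flat side
- small_rod: bystander in the crate: connecting rod of the same shape and steel but 124 long, 20 thick, beam 16 wide; same axes and origin; the two rods may lie on either side of the crate
- gear: bystander in the crate: dark steel pinion, 56 diameter, 26 high, lying flat; origin centre of underside
- cap: bystander in the crate: steel bearing cap, 82 x 36 x 20; origin centre of underside
- bracket: bystander in the crate: dark steel angle bracket, 50 x 34, 32 high; origin centre of underside
- crate: fixed grey open crate on a stand, 260 (x) x 390 (y), walls 5 thick, 55 high, rubber lining (top 5.5 above the underside). All of it is tilted 30 degrees: x climbs away from the robot, the low lip faces the robot. Origin: centre of the underside of the sloping floor; x up the slope, y across, z square to that floor, on which the parts lie flat
- plate: fixed grey stone surface plate 260 (x) x 180 (y) x 30 high; origin centre of its underside on the bench, working face at z = 30
- stop: steel stop bar fixed across the far (+x) edge of the plate, 24 (x) x 180 (y) x 30 above the plate's face; origin centre of its underside
- stop_face (a point): middle of the stop bar's near face, at the height of the plate's working face; axes as the plate: the face looks along the plate's -x
- block: loose wooden packing block 100 (x) x 45 (y) x 40 high, 0.1 kg, lying on the plate; origin centre of underside
- block_mid (a point): centre of the wooden block
- carton: fixed open cardboard carton 210 (x) x 170 (y) x 100 high, walls 5; origin centre of its underside on the bench

How it is judged:
By the outcome, as a careful person would: the job done as asked, in the order asked, and still so for the second after the job is handed in, with the robot touching nothing.
It also fails if it takes over 67 s, if anything falls off the work surface, if the arm or the gripper's body presses on something with over 40 N, if the wrist force passes 120 N, or if a joint passes its speed limit or range.

## Working session

There is one attempt and no reset: what is moved stays moved. The work goes in short steps, Python scripts to look and compute and a shell command to move; the robot and the scene stay as the last step left them, time stands still between calls to the robot, and variables do not carry over. Pictures are saved under pics/ and viewed, at most 10 in all, crops included, and the job is handed in when it is done.

```bash
mkdir -p pics; ls
cat > h.py <<'E'
import numpy as np, cv2
from rig import arm
def save(c,n): cv2.imwrite('pics/'+n, cv2.cvtColor(c['pixels'],cv2.COLOR_RGB2BGR))
def cloud(c):
    z=c['range_z'].astype(float); h,w=z.shape; u,v=np.meshgrid(np.arange(w),np.arange(h))
    P=np.stack([(u-c['cx'])/c['fx']*z,-(v-c['cy'])/c['fy']*z,-z],-1)
    P=P@c['T'][:3,:3].T+c['T'][:3,3]; P[z==0]=np.nan; return P
E
python3 - <<'E'
from h import *
for n in('scene','top'):
    c=arm.camera(n); save(c,n+'0.png'); np.savez(''+n+'0.npz',**c)
    print(n,c['fx'],c['cx'],c['cy'],np.round(c['T'],3).tolist(),[k for k in c])
print(arm.state())
E
```

```text
pics
scene 349.362397033825 249.7699028678079 195.492325889528 [[-0.486, -0.644, 0.59, 1.181], [0.874, -0.359, 0.327, 0.319], [0.001, 0.675, 0.738, 0.863], [0.0, 0.0, 0.0, 1.0]] ['pixels', 'range_z', 'fx', 'fy', 'cx', 'cy', 'T']
top 412.1459263939854 257.6483984376681 188.71949803204785 [[0.021, 0.99, -0.139, 0.406], [-1.0, 0.021, -0.0, -0.007], [0.003, 0.139, 0.99, 1.084], [0.0, 0.0, 0.0, 1.0]] ['pixels', 'range_z', 'fx', 'fy', 'cx', 'cy', 'T']
{'clock': 0.1, 'joint_pos': array([-1.30712101e+00,  2.45765481e-01,  1.55891846e+00,  2.51783766e-05,
        1.33869627e+00, -1.74106261e-01]), 'qd': array([-0.0007893 , -0.00054319, -0.00167046,  0.00100217, -0.00046758,
        0.00037581]), 'tau': array([-8.39553304e-04, -4.30668426e+01, -3.27128255e+01, -1.27693520e-04,
        2.80759290e-03, -1.16035497e-05]), 'ee_pos': array([ 0.27543596, -0.58823001,  0.24926273]), 'tool_rot': array([-8.93431418e-04,  9.76139153e-01,  2.17144089e-01, -2.77773609e-05]), 'ft_force': array([ 0.72286014,  0.65796982, -0.37715782]), 'moment': array([ 0.02194354,  0.03829654, -0.01713879]), 'gripper_force': 0.0, 'opening': 1.0007351518527683}
```

View pics/top0.png

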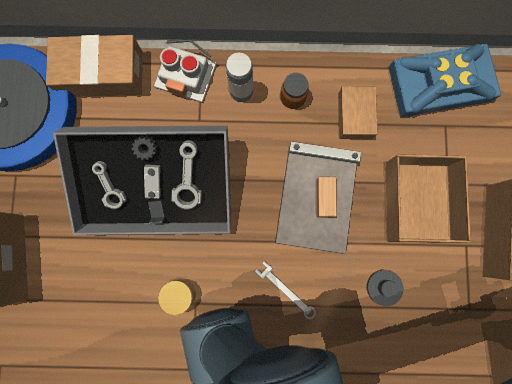

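View pics/scene0.png

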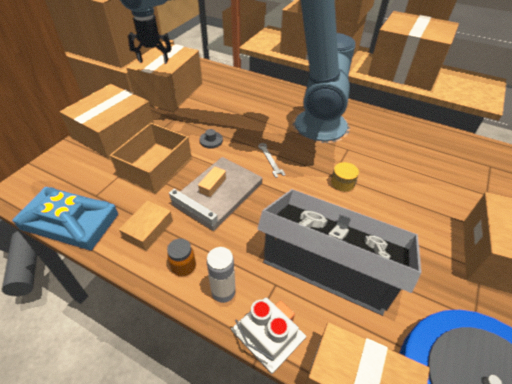

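The top view shows the plate at (318,198) with the block at (327,197), the carton at (428,198), and the crate at (143,180). The long rod is at (187,175), with its big ring low at (186,195) and its small ring at (188,149). The short rod is at (109,186). The scene view agrees with this, with the bar on the plate's far edge.

```bash
cat > m.py <<'E'
from h import *
def rect(P,m,extra=''):
    q=P[m]; q=q[~np.isnan(q[:,0])]
    r=cv2.minAreaRect((q[:,:2]*1000).astype(np.float32)); print(extra,len(q),'rect',np.round(r[0],1),np.round(r[1],1),round(r[2],2),'z med',np.round(np.percentile(q[:,2],[5,50,95])*1000,1)); return q
def sel(P,box,z0,z1):
    m=np.zeros(P.shape[:2],bool); u0,v0,u1,v1=box; m[v0:v1,u0:u1]=True
    m&=(P[...,2]>z0)&(P[...,2]<z1); return cv2.morphologyEx(m.astype(np.uint8),cv2.MORPH_OPEN,np.ones((3,3)))>0
E
python3 - <<'E'
from m import *
c=dict(np.load('top0.npz')); P=cloud(c)
rect(P,sel(P,(265,130,375,265),.02,.038),'plate')
rect(P,sel(P,(265,130,375,265),.052,.066),'bar')
rect(P,sel(P,(305,165,350,225),.064,.08),'block')
rect(P,sel(P,(375,145,480,250),.085,.115),'carton rim')
rect(P,sel(P,(375,145,480,250),-.01,.02),'carton in')
# crate
rgb=c['pixels'].astype(int); hsv=cv2.cvtColor(c['pixels'],cv2.COLOR_RGB2HSV)
m=np.zeros(P.shape[:2],bool); m[140:222,80:215]=1
lin=m&(hsv[...,2]<30)&~np.isnan(P[...,0]); q=P[lin]
for _ in range(4):
    A=np.c_[q[:,:2],np.ones(len(q))]; k=np.linalg.lstsq(A,q[:,2],rcond=None)[0]; e=q[:,2]-A@k; q=q[abs(e)<2.5*e.std()]
n=np.r_[-k[:2],1];n/=np.linalg.norm(n); print('lining',k,'tilt',np.degrees(np.arccos(n[2])),'dir',np.degrees(np.arctan2(k[1],k[0])),e.std(),len(q))
hgt=(P[...,2]-k[2]-P[...,0]*k[0]-P[...,1]*k[1])*n[2]
ex=np.r_[k[:2],k[:2]@k[:2]];ex/=np.linalg.norm(ex);ey=np.cross(n,ex)
m2=np.zeros_like(m);m2[135:218,168:212]=1
m2&=(hgt>.019)&(hgt<.03)
q=P[m2];print('rod h',np.percentile(hgt[m2],[5,50,95]),len(q))
O=np.array([q[:,0].mean(),q[:,1].mean(),0]);O[2]=k[2]+O[:2]@k[:2]
ab=np.c_[(q-O)@ex,(q-O)@ey]*1000
r=cv2.minAreaRect(ab.astype(np.float32));print(r)
d=np.radians(r[2]);
a,b=ab.T
for s in range(-90,91,10):
    j=abs(a-s)<5
    if j.any(): print(s,j.sum(),round(b[j].min(),1),round(b[j].max(),1),round((b[j].min()+b[j].max())/2,1))
np.savez('crate.npz',k=k,n=n,ex=ex,ey=ey,O=O); print(O,ex,ey,n)
for nm,h0,h1 in (('parts',.012,.035),):
    m3=m&(hgt>h0)&(hgt<h1); N,L,S,C=cv2.connectedComponentsWithStats(m3.astype(np.uint8))
    for i in range(1,N):
        if S[i,4]>40:
            w=P[L==i]-O; print(S[i],np.round([(w@ex).min(),(w@ex).max(),(w@ey).min(),(w@ey).max()],3))
rim=np.zeros_like(m);rim[122:240,50:235]=1;rim&=(hgt>.044)&(hgt<.056)
w=P[rim]-O;print('crate ext',np.round([np.percentile(w@ex,1),np.percentile(w@ex,99),np.percentile(w@ey,1),np.percentile(w@ey,99)],3))
E
```

```text
plate 5619 rect [ 522.4 -158.7] [180.9 237.2] 82.45 z med [26.6 29.9 33.2]
bar 671 rect [ 650.5 -175.3] [179.8  25.5] 82.39 z med [56.2 59.9 63.6]
block 725 rect [ 534.1 -179.4] [100.4  45.4] 0.23 z med [66.3 69.8 72.8]
carton rim 975 rect [ 532.1 -429.4] [211.  173.4] 0.1 z med [ 86.8  97.8 102.1]
carton in 7815 rect [ 548.  -459.7] [281.2 291.6] 0.61 z med [-2.5  2.7  8.8]
lining [ 0.57717153  0.01673308 -0.25966507] tilt 30.002740306382552 dir 1.660626365318066 0.0018475879496168527 2351
rod h [0.01952438 0.02254363 0.02602797] 646
((17.72149658203125, -8.237411499023438), (72.15306091308594, 169.44642639160156), 75.87871551513672)
-70 2 1.4 3.8 2.6
-60 53 -14.3 25.7 5.7
-50 51 -29.5 37.7 4.1
-40 46 -30.0 42.2 6.1
-30 44 -30.9 41.3 5.2
-20 45 -28.4 38.3 5.0
-10 60 -19.4 29.6 5.1
0 33 -8.2 14.4 3.1
10 30 -8.9 11.0 1.0
20 18 -9.9 7.3 -1.3
30 24 -10.4 6.9 -1.8
40 25 -11.1 6.4 -2.3
50 30 -13.9 5.4 -4.3
60 28 -14.8 5.0 -4.9
70 43 -22.7 7.7 -7.5
80 32 -25.4 10.6 -7.4
90 39 -26.4 11.7 -7.4
[0.56607725 0.16706157 0.06985406] [0.86563778 0.02509615 0.50004142] [-0.02897934  0.99958001  0.        ] [-0.49983141 -0.01449087  0.86600149]
[131 140  26  20 323] [0.064 0.111 0.068 0.124]
[171 141  30  68 785] [-0.066  0.105 -0.031  0.042]
[ 92 162  35  46 453] [-0.065  0.054  0.156  0.226]
[144 165  16  33 492] [-0.038  0.045  0.066  0.108]
[149 217  15   5  50] [-0.101 -0.094  0.068  0.102]
crate ext [-0.123  0.138 -0.101  0.289]
```

Everything measured matches the given sizes: plate yaw -7.6°, block at (534,-179) with yaw 0, carton at (532,-429), and crate tilt 30.0°. I'll start with the block.

```bash
python3 -m handwheel '[[[0.25,0.25,0],-0.14],[[0.5,0.5,0],-0.28],[[0.7,0.75,0],-0.42],[[0.8,1,0],-0.557],[[0.8,1,0],-0.557],[[0.8,1,0],-0.557]]' 1
python3 -m handwheel '[[[0.25,0.5,0],0],[[0.493,1,0],0],[[0.493,1,0],0],[[0.493,1,0],0]]'; python3 -c "
from h import *
s=arm.state();print(s['ee_pos'],s['tool_rot'],s['joint_pos'],s['clock'],s['ft_force'])"
```

```text
clock: 0.85
ee_pos: [0.4356, -0.3886, 0.2501]
tool_rot: [0.0, 1.0, 0.001, -0.0]
ft_force: [0.4, 0.5, 0.0]
opening: 1.003
gripper_force: 0.0
clock: 1.35
ee_pos: [0.5347, -0.1883, 0.2503]
tool_rot: [0.0, 1.0, 0.0, 0.0]
ft_force: [-0.5, 0.1, -1.3]
opening: 0.997
gripper_force: 0.0
[ 0.53474372 -0.18831987  0.25026745] [1.28683840e-04 9.99999978e-01 1.53629796e-04 6.95503416e-05] [-5.38483355e-01  5.18950897e-02  1.77339709e+00 -1.54560799e-04
  1.31604905e+00  1.03204464e+00] 1.35 [-0.53722725  0.12410321 -1.3429478 ]
```

```bash
python3 -m handwheel '[[[0,0.045,-0.3],0],[[0,0.045,-0.6],0],[[0,0.045,-0.8],0],[[0,0.045,-0.9],0],[[0,0.045,-0.975],0],[[0,0.045,-0.975],0]]'
python3 -m handwheel '[[[0,0,0],0],[[0,0,0],0],[[0,0,0],0],[[0,0,0],0],[[0,0,0],0],[[0,0,0],0],[[0,0,0],0]]' -1
python3 -m handwheel '[[[0,0,0.2],0],[[0,0,0.5],0],[[0,0,0.7],0],[[0,-0.3,0.7],0],[[0,-0.6,0.7],0],[[0,-0.9,0.7],0],[[0,-1,0.7],0],[[0,-1,0.7],0]]'
```

```text
clock: 2.1
ee_pos: [0.5343, -0.1803, 0.0553]
tool_rot: [0.0, 1.0, -0.0, -0.0]
ft_force: [-0.3, 0.4, -0.0]
opening: 0.998
gripper_force: 0.0
clock: 2.98
ee_pos: [0.5352, -0.1802, 0.0567]
tool_rot: [0.001, 1.0, 0.0, 0.001]
ft_force: [-0.5, 0.6, 7.1]
opening: 0.519
gripper_force: 63.0
clock: 3.98
ee_pos: [0.5337, -0.3801, 0.1946]
tool_rot: [-0.001, 1.0, -0.001, -0.0]
ft_force: [-0.6, 0.2, -0.8]
opening: 0.52
gripper_force: 62.3
```

```bash
python3 -m handwheel '[[[0,-0.25,0],0],[[0,-0.25,-0.25],0],[[0,-0.25,-0.5],0],[[0,-0.25,-0.7],0],[[0,-0.25,-0.77],0],[[0,-0.25,-0.77],0]]'
python3 -m handwheel '[[[0,0,0],0],[[0,0,0],0],[[0,0,0],0],[[0,0,0],0]]' 0.6
python3 -m handwheel '[[[0,0,0.3],0],[[0,0,0.6],0],[[0,0,0.8],0],[[0,0.3,0.8],0],[[0,0.6,0.8],0],[[0,0.9,0.8],0],[[0,1,0.8],0],[[0,1,0.8],0]]' -0.5
python3 -c "
from h import *
save(arm.camera('top'),'t1.png')"
```

```text
clock: 4.72
ee_pos: [0.5344, -0.4283, 0.0411]
tool_rot: [-0.001, 1.0, 0.001, -0.0]
ft_force: [0.8, -0.2, -0.1]
opening: 0.52
gripper_force: 62.4
clock: 5.22
ee_pos: [0.5343, -0.43, 0.0419]
tool_rot: [0.0, 1.0, 0.0, 0.0]
ft_force: [0.1, 0.4, 0.3]
opening: 0.799
gripper_force: 0.0
clock: 6.22
ee_pos: [0.5343, -0.2292, 0.2015]
tool_rot: [0.0, 1.0, 0.001, 0.0]
ft_force: [0.3, 0.1, 0.0]
opening: 0.252
gripper_force: 0.0
```

View pics/t1.png

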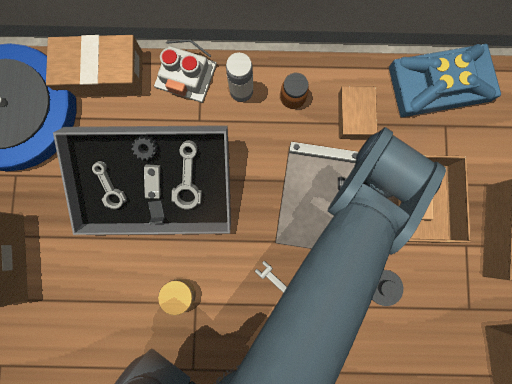

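The block is inside the carton, visible at (428,205) beside the arm. Next I'll touch the nearly shut fingertips lightly on the plate to learn how far ahead of the TCP they reach.

```bash
python3 -m handwheel '[[[0,0.3,-0.2],0],[[0,0.3,-0.45],0],[[0,0.3,-0.6],0],[[0,0.3,-0.68],0],[[0,0.3,-0.68],0],[[0,0.3,-0.68],0]]'
for i in 1 2 3; do python3 -m handwheel '[[[0,0,-0.01],0],[[0,0,-0.015],0],[[0,0,-0.015],0]]' | grep -E "ee_pos|force"; done
```

```text
clock: 7.02
ee_pos: [0.5354, -0.171, 0.0669]
tool_rot: [0.001, 1.0, -0.0, 0.001]
ft_force: [0.2, 0.6, -0.3]
opening: 0.25
gripper_force: 0.0
ee_pos: [0.5343, -0.1697, 0.0626]
ft_force: [0.2, 0.3, 0.4]
gripper_force: 0.0
ee_pos: [0.5341, -0.1696, 0.0591]
ft_force: [-0.4, 0.8, 0.3]
gripper_force: 0.0
ee_pos: [0.5341, -0.1697, 0.0561]
ft_force: [-0.1, 0.9, 0.2]
gripper_force: 0.0
```

```bash
for i in 1 2 3; do python3 -m handwheel '[[[0,0,-0.005],0],[[0,0,-0.01],0],[[0,0,-0.01],0]]' | grep -E "ee_pos|ft_force"; done
```

```text
ee_pos: [0.5341, -0.1697, 0.0542]
ft_force: [-0.3, 0.3, 0.7]
ee_pos: [0.5341, -0.1697, 0.0522]
ft_force: [0.0, -0.9, 0.8]
ee_pos: [0.5341, -0.1697, 0.0502]
ft_force: [-0.6, 0.8, -0.2]
```

```bash
python3 -m handwheel '[[[0,0,0.3],0],[[0,0,0.6],0],[[0,0,0.9],0],[[0,0.2,1],0],[[0.05,0.5,1],-0.05],[[0.15,0.8,1],-0.1],[[0.2,1,1],-0.1],[[0.258,1,1],-0.1]]' 0.3
python3 -m handwheel '[[[0,0.3,0],0],[[0,0.6,0],0],[[0,0.68,0],0],[[0,0.68,0],0],[[0,0.68,-0.2],0],[[0,0.68,-0.3],0],[[0,0.68,-0.3],0]]'
python3 - <<'E'
from h import *
s=arm.state();print(s['ee_pos'],s['tool_rot'],s['joint_pos']); c=arm.camera('wrist'); save(c,'w1.png'); np.savez('w1.npz',p=s['ee_pos'],r=s['tool_rot'],**c); save(arm.camera('scene'),'s1.png');print(c['fx'],c['cx'],c['cy'],c['mount'])
E
```

```text
clock: 10.28
ee_pos: [0.5858, 0.0329, 0.2503]
tool_rot: [-0.0, 0.999, -0.037, -0.0]
ft_force: [0.2, -0.2, 0.6]
opening: 0.654
gripper_force: 0.0
clock: 11.15
ee_pos: [0.5848, 0.1649, 0.1882]
tool_rot: [0.0, 0.999, -0.04, -0.002]
ft_force: [-0.4, 0.1, 0.7]
opening: 0.652
gripper_force: 0.0
[0.58481887 0.1648517  0.18821923] [ 3.76572651e-04  9.99199343e-01 -3.99507416e-02 -2.11424285e-03] [ 8.84429479e-02  2.11574566e-01  1.71567318e+00 -2.18913966e-04
  1.21863503e+00  1.73923816e+00]
297.3186396354542 246.54953500648404 189.5029587448299 [[ 2.32128656e-04  9.63475835e-01  2.67795186e-01  6.84043265e-02]
 [ 9.99999969e-01 -2.47498932e-04  2.36396785e-05 -9.90326124e-04]
 [ 8.90552817e-05  2.67795172e-01 -9.63475863e-01 -1.25089820e-01]
 [ 0.00000000e+00  0.00000000e+00  0.00000000e+00  1.00000000e+00]]
```

View pics/w1.png

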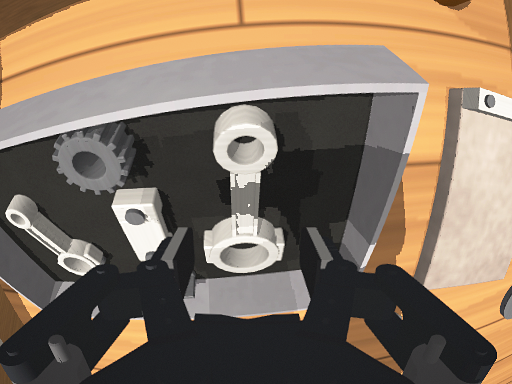

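The wrist view shows the rod between the open fingers, with the beam at column 245 and the finger midpoint at about 246. Going down now.

```bash
python3 -m handwheel '[[[0,0,-0.15],0],[[0,0,-0.25],0],[[0,0,-0.32],0],[[0,0,-0.32],0]]'
python3 -m handwheel '[[[0,0,-0.04],0],[[0,0,-0.08],0],[[0,0,-0.08],0]]'
python3 -m handwheel '[[[0,0,0],0],[[0,0,0],0],[[0,0,0],0],[[0,0,0],0],[[0,0,0],0],[[0,0,0],0],[[0,0,0],0]]' -1
```

```text
clock: 11.75
ee_pos: [0.5853, 0.1662, 0.1254]
tool_rot: [0.0, 0.999, -0.039, -0.001]
ft_force: [-0.5, -0.6, 0.4]
opening: 0.652
gripper_force: 0.0
clock: 12.12
ee_pos: [0.5853, 0.1662, 0.1095]
tool_rot: [0.0, 0.999, -0.039, -0.001]
ft_force: [0.0, -0.7, -0.1]
opening: 0.651
gripper_force: 0.0
clock: 13.0
ee_pos: [0.586, 0.1665, 0.111]
tool_rot: [-0.0, 0.999, -0.039, 0.0]
ft_force: [-3.3, -0.1, 6.6]
opening: 0.215
gripper_force: 59.5
```

```bash
python3 -m handwheel '[[[0,0,0.05],0],[[0,0,0.15],0],[[0,0,0.3],0],[[0,0,0.5],0],[[0,0,0.7],0],[[0,0,0.9],0],[[0,0,0.9],0]]'
python3 - <<'E'
from h import *
save(arm.camera('wrist'),'w2.png')
E
```

```text
clock: 13.88
ee_pos: [0.5877, 0.1664, 0.2952]
tool_rot: [-0.0, 0.999, -0.039, 0.005]
ft_force: [0.3, 0.8, -5.1]
opening: 0.206
gripper_force: 59.5
```

View pics/w2.png

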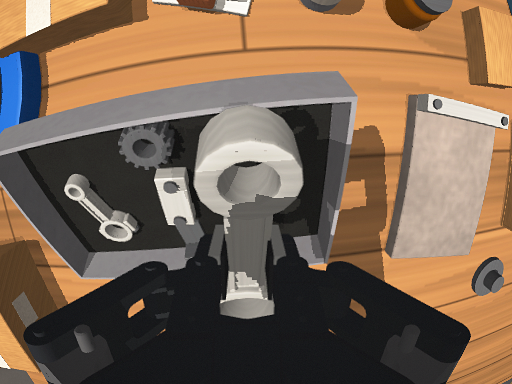

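The rod is held by its beam with the small ring up, and the other parts lie undisturbed in the crate. I'll carry it over the plate and measure its tilt.

```bash
python3 -m handwheel '[[[0,-0.2,0],0],[[-0.05,-0.45,0],-0.02],[[-0.1,-0.7,0],-0.05],[[-0.2,-1,0],-0.069],[[-0.27,-1,0],-0.069],[[-0.27,-1,0],-0.069],[[-0.27,-1,0],-0.069]]'
python3 -m handwheel '[[[0,-0.2,-0.1],0],[[0,-0.45,-0.25],0],[[0,-0.63,-0.4],0],[[0,-0.63,-0.4],0],[[0,-0.63,-0.4],0],[[0,-0.63,-0.4],0]]'
python3 - <<'E'
from h import *
from scipy.spatial.transform import Rotation as R
s=arm.state(); q=s['tool_rot']; c=arm.camera('wrist'); Rt=R.from_quat([q[1],q[2],q[3],q[0]]).as_matrix()
print(s['ee_pos'],'yaw',np.degrees(np.arctan2(Rt[1,0],Rt[0,0])))
z=c['range_z'].astype(float);h,w=z.shape;u,v=np.meshgrid(np.arange(w),np.arange(h))
x=(u-c['cx'])/c['fx'];y=(v-c['cy'])/c['fy'];r=np.hypot(x,y);k=np.tan(r)/np.maximum(r,1e-9)
P=np.stack([x*k*z,-y*k*z,-z],-1);P=P@c['mount'][:3,:3].T+c['mount'][:3,3]
rgb=c['pixels'].astype(int)
m=(z>0)&(rgb.min(-1)>110)&(np.ptp(rgb,-1)<25)&(abs(P[...,1])<.04)&(P[...,0]>-.12)&(P[...,0]<.12)&(P[...,2]<.07)
p=P[m]
for a in np.arange(-.1,.11,.01):
    j=abs(p[:,0]-a)<.005
    if j.sum()>5:print(round(a,2),j.sum(),np.round(np.percentile(p[j,2],[3,50,97])*1000,1),np.round([p[j,1].min()*1000,p[j,1].max()*1000],1))
E
```

```text
clock: 14.8
ee_pos: [0.5316, -0.0327, 0.2892]
tool_rot: [-0.0, 0.998, -0.065, -0.001]
ft_force: [-0.3, 0.7, -4.9]
opening: 0.214
gripper_force: 60.1
clock: 15.55
ee_pos: [0.5327, -0.1588, 0.2114]
tool_rot: [0.0, 0.998, -0.065, 0.001]
ft_force: [-0.5, 0.6, -5.8]
opening: 0.215
gripper_force: 60.3
[ 0.53272414 -0.15877458  0.2114405 ] yaw -7.472230725619371
-0.03 9 [25.3 27.  29.6] [-12.8 -12.2]
0.02 12 [-13.9 -12.5 -10.4] [-10.6  -9.8]
0.03 271 [-20.6 -18.8 -15.3] [-18.6  -6.5]
0.04 669 [-26.1 -22.5   0.5] [-20.3   5.2]
0.05 1209 [-31.7 -29.3 -23. ] [-19.4   5.5]
0.06 2334 [-32.9 -27.4 -14.4] [-19.6   9.5]
0.07 620 [-21.6 -16.9 -12.7] [-14.1  10.5]
```

```bash
python3 -m handwheel '[[[0,0,-0.2],0],[[0,0,-0.35],0],[[0,0,-0.45],0],[[0,0,-0.5],0],[[0,0,-0.5],0],[[0,0,-0.5],0]]'
for i in 1 2; do python3 -m handwheel '[[[0,0,-0.01],0],[[0,0,-0.02],0],[[0,0,-0.03],0],[[0,0,-0.04],0],[[0,0,-0.05],0],[[0,0,-0.05],0]]'|grep -E "ee_pos|force|opening"; done
```

```text
clock: 16.35
ee_pos: [0.5327, -0.16, 0.1117]
tool_rot: [0.001, 0.998, -0.066, 0.001]
ft_force: [0.6, -0.6, -4.9]
opening: 0.216
gripper_force: 60.2
ee_pos: [0.5334, -0.1602, 0.1019]
ft_force: [4.3, 1.0, 4.6]
opening: 0.216
gripper_force: 61.2
ee_pos: [0.535, -0.1611, 0.0932]
ft_force: [7.5, 0.6, 7.5]
opening: 0.213
gripper_force: 61.6
```

Contact came at the predicted height, and the rod is pivoting in the pads under a gentle force. I'll keep lowering.

```bash
for i in 1 2 3; do python3 -m handwheel '[[[0,0,-0.01],0],[[0,0,-0.02],0],[[0,0,-0.03],0],[[0,0,-0.04],0],[[0,0,-0.05],0],[[0,0,-0.05],0]]'|grep -E "ee_pos|force"; done
python3 - <<'E'
from h import *
save(arm.camera('scene'),'s2.png')
import cv2
i=cv2.imread('pics/s2.png')[120:260,120:320]; cv2.imwrite('pics/s2c.png',cv2.resize(i,None,fx=4,fy=4,interpolation=cv2.INTER_CUBIC))
E
```

```text
ee_pos: [0.5341, -0.161, 0.0823]
ft_force: [6.4, -1.0, 4.8]
gripper_force: 61.5
ee_pos: [0.5334, -0.1608, 0.0716]
ft_force: [5.4, -0.7, 2.6]
gripper_force: 61.5
ee_pos: [0.5327, -0.1605, 0.061]
ft_force: [4.6, -1.2, 2.8]
gripper_force: 61.6
```

View pics/s2c.png

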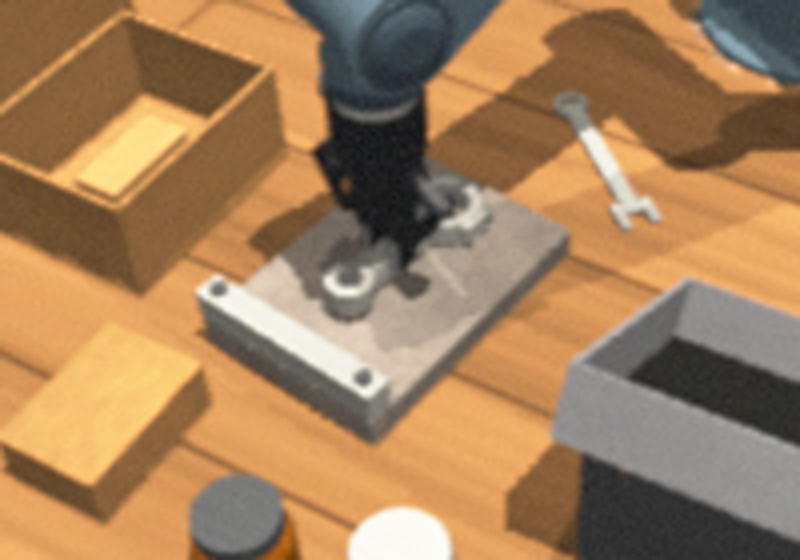

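The crop shows the block lying in the carton at (130,155). The rod is almost flat on the plate, with its small ring at (350,285) and the bar ahead of it. I'll finish lowering in small steps.

```bash
for i in 1 2 3; do python3 -m handwheel '[[[0,0,-0.004],0],[[0,0,-0.008],0],[[0,0,-0.008],0],[[0,0,-0.008],0]]'|grep -E "ee_pos|ft_force"; done
cat > r.py <<'E'
from m import *
f=np.array([.6386,-.1737]);ax=np.array([.9912,-.1323]);ay=np.array([.1323,.9912])
def look(pr=True):
    c=arm.camera('scene');P=cloud(c);w=P[...,:2]-f;X=w@ax*1000;Y=w@ay*1000;Z=P[...,2]*1000
    rgb=c['pixels'].astype(int)
    for nm,a0,a1 in(('bar',-3,30),('small',-90,-3),('beam/all',-230,-3)):
        m=(X>a0)&(X<a1)&(abs(Y)<70)&(Z>(44 if nm!='bar' else 52))&(Z<66)&(rgb.min(-1)>90)&(np.ptp(rgb,-1)<30)
        if m.sum()<5: print(nm,m.sum());continue
        print(nm,m.sum(),'X',np.round(np.percentile(X[m],[1,5,50,95,99]),1),'Y',np.round(np.percentile(Y[m],[2,50,98]),1),'Z',np.round(np.percentile(Z[m],[5,50,95]),1))
    return c,X,Y,Z
E
python3 -c "
from r import *
look()"
```

```text
ee_pos: [0.5323, -0.1601, 0.0591]
ft_force: [5.2, -1.5, 2.4]
ee_pos: [0.5319, -0.1599, 0.0572]
ft_force: [3.5, -2.0, 2.2]
ee_pos: [0.5317, -0.1597, 0.0554]
ft_force: [4.2, -1.4, 1.6]
bar 312 X [ 2.1  3.4 16.2 26.  27.1] Y [-66.7   1.   66.8] Z [54.1 60.  62.8]
small 121 X [-89.2 -86.7 -59.2 -39.8 -36.6] Y [-18.5   0.7  18.5] Z [45.  52.4 56.2]
beam/all 246 X [-205.  -199.7  -91.2  -41.3  -37.7] Y [-20.9   6.6  33.6] Z [45.1 52.2 56.6]
```

```bash
for i in 1 2 3 4; do python3 -m handwheel '[[[0,0,-0.004],0],[[0,0,-0.008],0],[[0,0,-0.008],0],[[0,0,-0.008],0]]'|grep -E "ee_pos|ft_force"|tr '\n' ' '
python3 - <<'E'
from r import *
c,X,Y,Z=look.__wrapped__() if hasattr(look,'__wrapped__') else (lambda c:(c,*(lambda P:((P[...,:2]-f)@ax*1000,(P[...,:2]-f)@ay*1000,P[...,2]*1000))(cloud(c))))(arm.camera('scene'))
for a,b in((-76,-36),(-205,-150)):
    m=(X>a)&(X<b)&(abs(Y)<30)&(Z>46)&(Z<66); print(m.sum(),np.round(np.percentile(Z[m],[50,80]),1),end=' ')
print(arm.state()['moment'].round(2))
E
done
```

```text
ee_pos: [0.5318, -0.1597, 0.0553] ft_force: [-2.2, -0.1, 14.7] 89 [53.  54.8] 83 [52.8 55. ] [0.23 0.74 0.11]
ee_pos: [0.5318, -0.1597, 0.0553] ft_force: [-7.6, 3.2, 26.6] 86 [53.8 55. ] 83 [53. 55.] [0.59 1.77 0.08]
ee_pos: [0.5318, -0.1598, 0.0552] ft_force: [-13.7, 4.7, 39.5] 94 [53.  54.9] 89 [52.7 54.5] [1.02 2.73 0.1 ]
ee_pos: [0.5319, -0.1598, 0.0552] ft_force: [-18.9, 7.9, 51.7] 92 [53.3 54.9] 85 [52.8 54.5] [1.41 3.66 0.03]
```

```bash
python3 -m handwheel '[[[0,0,0.015],0],[[0,0,0.028],0],[[0,0,0.028],0],[[0,0,0.028],0]]'|grep -E "ee_pos|force"
python3 -m handwheel '[[[0.02,-0.0027,0],0],[[0.04,-0.0053,0],0],[[0.06,-0.008,0],0],[[0.08,-0.0107,0],0],[[0.1,-0.0133,0],0],[[0.1,-0.0133,0],0]]'|grep -E "ee_pos|force|rot"
python3 - <<'E'
from r import *
look()
c=arm.camera('top'); save(c,'t2.png'); i=cv2.imread('pics/t2.png')[130:270,260:420]; cv2.imwrite('pics/t2c.png',cv2.resize(i,None,fx=5,fy=4,interpolation=cv2.INTER_CUBIC)[:560,:800])
c=arm.camera('scene'); save(c,'s3.png'); i=cv2.imread('pics/s3.png')[140:240,160:290]; cv2.imwrite('pics/s3c.png',cv2.resize(i,None,fx=6,fy=6,interpolation=cv2.INTER_CUBIC))
E
```

```text
ee_pos: [0.5317, -0.1597, 0.0553]
ft_force: [0.1, 0.2, 10.0]
gripper_force: 62.7
ee_pos: [0.5479, -0.1615, 0.0553]
tool_rot: [-0.001, 0.998, -0.066, -0.006]
ft_force: [-18.8, 2.3, 27.0]
gripper_force: 64.7
bar 313 X [ 1.7  3.  16.3 25.9 26.6] Y [-67.    1.6  67.6] Z [54.7 60.2 62.8]
small 137 X [-85.5 -78.8 -47.4 -22.3 -20.9] Y [-16.8   1.4  18.7] Z [46.1 51.9 56.1]
beam/all 252 X [-190.3 -184.1  -77.7  -24.9  -21.7] Y [-22.3   5.6  34. ] Z [45.8 52.3 56.1]
```

View pics/s3c.png

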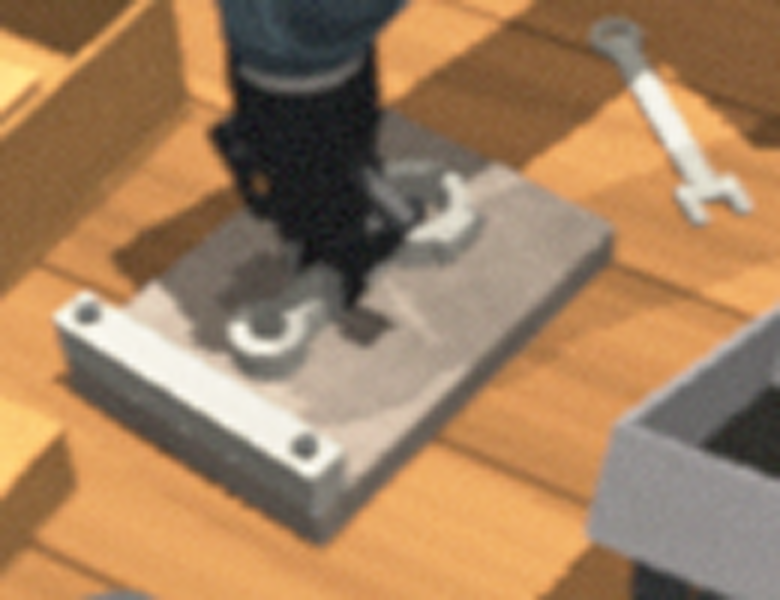

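The rod lies flat and square with a gap of about 20 mm to the bar. The plate's friction is dragging on it, so I'll ease the down-force and creep forward.

```bash
python3 -m handwheel '[[[0,0,0.01],0],[[0,0,0.014],0],[[0,0,0.014],0]]'|grep -E "ee_pos|ft_force"
for i in 1 2 3; do python3 -m handwheel '[[[0.006,-0.0008,0],0],[[0.012,-0.0016,0],0],[[0.018,-0.0024,0],0],[[0.018,-0.0024,0],0]]'|grep -E "ee_pos|ft_force"; done
```

```text
ee_pos: [0.5498, -0.1614, 0.0556]
ft_force: [-2.5, -0.1, -0.8]
ee_pos: [0.5557, -0.1628, 0.0574]
ft_force: [-0.8, 0.8, -3.5]
ee_pos: [0.5592, -0.1634, 0.0575]
ft_force: [-0.8, 0.1, -4.5]
ee_pos: [0.5628, -0.1638, 0.0575]
ft_force: [-0.8, -0.3, -4.4]
```

```bash
python3 -m handwheel '[[[0,0,-0.005],0],[[0,0,-0.011],0],[[0,0,-0.011],0]]'|grep -E "ee_pos|ft_force"
for i in 1 2; do python3 -m handwheel '[[[0.005,-0.0007,0],0],[[0.01,-0.0013,0],0],[[0.01,-0.0013,0],0]]'|grep -E "ee_pos|ft_force"; done
python3 -c "
from r import *
look()"
```

```text
ee_pos: [0.563, -0.1639, 0.0559]
ft_force: [0.9, 1.5, 0.2]
ee_pos: [0.5636, -0.1639, 0.0554]
ft_force: [-5.8, 0.6, 4.8]
ee_pos: [0.5656, -0.1642, 0.0554]
ft_force: [-5.7, 0.4, 4.4]
bar 316 X [ 2.   3.5 16.3 26.1 26.9] Y [-68.2   1.5  67.8] Z [54.6 60.  62.8]
small 135 X [-72.7 -62.1 -27.2  -6.   -4.2] Y [-17.8   1.7  19.2] Z [46.3 52.5 56.4]
beam/all 250 X [-171.7 -166.8  -59.9   -7.6   -4.4] Y [-24.7   5.7  33.9] Z [46.  52.7 56.3]
```

```bash
for i in 1 2 3 4; do python3 -m handwheel '[[[0.005,-0.0007,0],0],[[0.01,-0.0013,0],0],[[0.01,-0.0013,0],0]]'|grep -E "ee_pos|ft_force"; done
```

```text
ee_pos: [0.5676, -0.1645, 0.0554]
ft_force: [-6.5, 1.3, 3.8]
ee_pos: [0.5696, -0.1647, 0.0554]
ft_force: [-5.7, 1.0, 3.7]
ee_pos: [0.571, -0.1649, 0.0554]
ft_force: [-8.2, 0.8, 6.7]
ee_pos: [0.5711, -0.1649, 0.0554]
ft_force: [-17.3, 0.5, 13.8]
```

Contact with the bar came at x = 0.571. I'll press on to about 30 N and hold.

```bash
python3 -m handwheel '[[[0.005,-0.0007,0],0],[[0.01,-0.0013,0],0],[[0.015,-0.002,0],0],[[0.015,-0.002,0],0],[[0.015,-0.002,0],0],[[0.015,-0.002,0],0],[[0.015,-0.002,0],0],[[0.015,-0.002,0],0]]'
python3 - <<'E'
from r import *
look()
s=arm.state();q=s['tool_rot'];from scipy.spatial.transform import Rotation as R
M=R.from_quat([q[1],q[2],q[3],q[0]]).as_matrix();print(np.degrees(np.arctan2(M[1,0],M[0,0])),s['moment'])
E
```

```text
clock: 30.85
ee_pos: [0.5713, -0.165, 0.0553]
tool_rot: [-0.001, 0.998, -0.065, -0.009]
ft_force: [-29.1, 2.8, 26.0]
opening: 0.212
gripper_force: 64.4
bar 316 X [-1.6  3.2 15.8 26.2 27. ] Y [-67.2   1.   66.3] Z [55.2 60.  62.7]
small 115 X [-63.1 -56.8 -27.7  -6.3  -3.8] Y [-18.9   1.5  17. ] Z [45.4 51.7 55.3]
beam/all 232 X [-166.8 -160.2 -110.7   -8.6   -4.9] Y [-24.6   6.   34.3] Z [45.4 52.1 55.9]
-7.476532473387987 [ 0.42350256  5.10534869 -0.02180519]
```

```bash
python3 -m handwheel '[[[-0.01,0.0013,0.01],0],[[-0.015,0.002,0.013],0],[[-0.015,0.002,0.013],0]]'|grep -E "ee_pos|ft_force"
python3 -m handwheel '[[[0,0,0],0],[[0,0,0],0],[[0,0,0],0],[[0,0,0],0],[[0,0,0],0]]' 0.4
python3 -m handwheel '[[[0,0,0.1],0],[[0,0,0.25],0],[[0,0,0.5],0],[[0,0,0.75],0],[[0,0,1],0],[[0,0,1],0]]'
python3 -m handwheel '[[[-0.2,-0.3,0],0],[[-0.4,-0.6,0],0],[[-0.6,-0.9,0],0],[[-0.6,-1,0],0],[[-0.6,-1,0],0]]'
python3 -m handwheel '[[[-0.2,-0.3,0],0],[[-0.4,-0.6,0],0],[[-0.6,-0.9,0],0],[[-0.6,-1,0],0],[[-0.6,-1,0],0]]'
python3 - <<'E'
from r import *
c,X,Y,Z=look()
for nm in('top',):
    c=arm.camera(nm);P=cloud(c);w=P[...,:2]-f;X=w@ax*1000;Y=w@ay*1000;Z=P[...,2]*1000
    for s in range(-175,0,10):
        m=(abs(X-s)<5)&(abs(Y)<50)&(Z>44)&(Z<62)
        if m.sum()>3: print(s,m.sum(),np.round([X[m].max(),Y[m].min(),Y[m].max(),(Y[m].min()+Y[m].max())/2],1))
    save(c,'t3.png'); i=cv2.imread('pics/t3.png')[120:270,260:480]; cv2.imwrite('pics/t3c.png',cv2.resize(i,None,fx=3.6,fy=3.6,interpolation=cv2.INTER_CUBIC))
E
```

```text
ee_pos: [0.5711, -0.1648, 0.0555]
ft_force: [-8.3, -1.9, -3.3]
clock: 31.9
ee_pos: [0.5748, -0.1654, 0.0581]
tool_rot: [0.0, 0.998, -0.066, 0.0]
ft_force: [-0.2, -0.9, 0.6]
opening: 0.7
gripper_force: 0.0
clock: 32.65
ee_pos: [0.577, -0.1665, 0.2655]
tool_rot: [0.002, 0.998, -0.066, 0.006]
ft_force: [0.2, 0.4, -0.1]
opening: 0.7
gripper_force: 0.0
clock: 33.28
ee_pos: [0.453, -0.3676, 0.2578]
tool_rot: [-0.0, 0.998, -0.068, -0.0]
ft_force: [0.3, 1.1, -0.3]
opening: 0.7
gripper_force: 0.0
clock: 33.9
ee_pos: [0.3336, -0.5668, 0.2574]
tool_rot: [-0.0, 0.998, -0.067, -0.0]
ft_force: [0.7, 0.9, 0.5]
opening: 0.703
gripper_force: 0.0
bar 317 X [-0.9  2.8 15.7 26.2 27.1] Y [-68.1  -0.8  66.2] Z [55.1 59.9 62.8]
small 175 X [-88.5 -84.  -40.3  -7.7  -4. ] Y [-16.7   0.1  17.6] Z [45.8 51.4 55.9]
beam/all 388 X [-165.8 -159.6 -100.   -11.1   -5.6] Y [-31.   1.  34.] Z [45.9 52.  56. ]
-165 58 [-160.1  -22.3   22.6    0.2]
-155 63 [-150.1  -35.2   35.8    0.3]
-145 52 [-140.   -36.2   35.7   -0.3]
-135 48 [-130.4  -36.3   35.5   -0.4]
-125 52 [-120.1  -36.    35.    -0.5]
-115 62 [-110.   -24.7   21.7   -1.5]
-105 31 [-100.1  -10.1    9.3   -0.4]
-95 33 [-90.  -10.1   9.5  -0.3]
-85 32 [-80.1  -9.5   9.8   0.2]
-75 30 [-70.4  -9.9   9.8  -0.1]
-65 33 [-60.  -10.4   9.4  -0.5]
-55 35 [-50.1 -10.3   9.9  -0.2]
-45 33 [-40.2 -10.2   9.7  -0.3]
-35 41 [-30.2 -15.4  15.5   0. ]
-25 33 [-20.  -19.6  18.9  -0.4]
-15 34 [-10.  -18.3  19.6   0.7]
-5 66 [ -0.  -49.7  48.6  -0.6]
```

View pics/t3c.png

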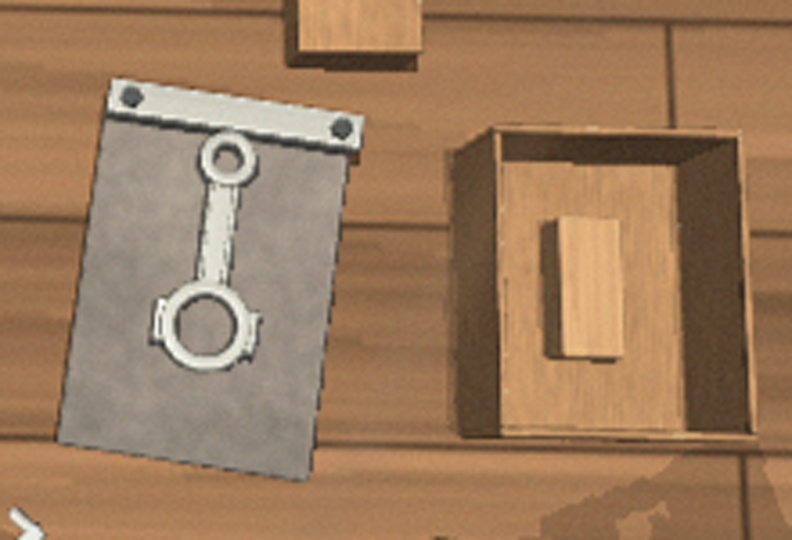

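The rod lies flat with its midline constant across the plate to within 0.5 mm, so it is square and up against the bar. The block is in the carton. One last check for a gap at the bar.

Run:
```python
from r import *
a=[];b=[];t=[]
for _ in range(4):
    c=arm.camera('top');P=cloud(c);w=P[...,:2]-f;X=w@ax*1000;Y=w@ay*1000;Z=P[...,2]*1000
    ring=(abs(Y)<10)&(Z>46)&(Z<62)&(X<-120); a.append(X[ring].min())
    bar=(abs(Y)>25)&(abs(Y)<80)&(Z>55)&(Z<66)&(X>-15); b.append(np.percentile(X[bar],1)); 
    tip=(abs(Y)<4)&(X>-14)&(X<6); o=np.argsort(X[tip]); t=list(zip(X[tip][o].round(1),Z[tip][o].round(1),c['pixels'][tip][o].min(-1)))
print('big end',a,'bar face',b); print([tuple(map(float,q)) for q in t])
```

```text
big end [np.float64(-170.8031634631687), np.float64(-170.73956003312358), np.float64(-170.81655316163452), np.float64(-170.83736278354226)] bar face [np.float64(-0.05733258775858549), np.float64(-0.17173407598991944), np.float64(-0.5424963260829252), np.float64(-0.159139084345231)]
[(-13.6, 26.5, 65.0), (-13.6, 31.8, 142.0), (-12.9, 26.9, 145.0), (-10.9, 29.8, 130.0), (-10.7, 27.1, 126.0), (-10.6, 30.0, 135.0), (-9.3, 32.5, 66.0), (-8.9, 54.5, 151.0), (-8.8, 46.7, 96.0), (-8.7, 42.9, 71.0), (-8.4, 54.0, 152.0), (-8.1, 42.1, 77.0), (-8.0, 30.3, 58.0), (-7.7, 52.8, 179.0), (-7.4, 26.1, 62.0), (-6.8, 56.5, 206.0), (-5.3, 53.6, 211.0), (-5.1, 54.3, 203.0), (-5.0, 50.8, 208.0), (-3.3, 52.9, 181.0), (-3.0, 53.2, 184.0), (-2.1, 52.6, 176.0), (-1.8, 49.9, 186.0), (-0.6, 53.8, 137.0), (-0.1, 53.5, 147.0), (0.4, 61.9, 162.0), (0.7, 51.9, 119.0), (0.8, 58.6, 145.0), (1.5, 59.2, 218.0), (3.4, 58.5, 206.0), (4.2, 58.5, 201.0), (4.2, 56.9, 203.0), (5.5, 62.0, 200.0)]
```

The big end is 170.7 mm from the bar face against a rod length of 172 mm, within pixel resolution, so no gap shows. Handing in.

```bash
python3 -c "
from rig import arm
print(arm.hand_in())"
```

```text
the job is handed in; nothing more can be done
None
```

The job is handed in: the block is in the carton, and the longer rod lies flat on the plate, square to the stop bar within about 0.3°, pressed at about 30 N and released with no measurable gap (camera good to about 1–2 mm), with the other parts left in the crate.

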